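# Tip the cacao balls from the jug into the bowl

### The arm

A 6-joint arm with a two-finger parallel gripper is mounted at the origin on the work surface. World frame = base frame: x ahead of the robot, y to its left, z up, the work surface at z = 0. Lengths are in m, angles in rad, forces in N, time in s.
With the tool pointing down it reaches from about 0.4 to 0.825 m from the base axis. Payload 7 kg.
Tool frame: the origin (TCP) lies midway between the tips of the shut fingers; the grasp point (between the pads) lies 19 mm behind it; z points along the fingers, y is the line along which they close (so a half turn about z gives the same grasp; the last joint's range is limited). The gripper opens to 88 mm and grips with 3 to 60 N. Pads are 19 mm wide; open, the fingers measure 130 mm over their backs; the gripper's body (78 mm by 193 mm) begins 47 mm behind the grasp point.
Start: joints at [-0.882, 0.359, 0.012, 0, -1.224, -0.288], TCP at [0.263, -0.621, 0.227] pointing down, gripper open.
Joint ranges: [-3.07, 3.07], [-1.43, 2.12], [-1.02, 1.25], [-3.03, 1.67], [-3.05, -0], [-3.03, 3.03]. Speed limits (rad/s): [2.39, 2.39, 3.01, 3.14, 3.14, 3.14].

### API

Orientations are given as [roll, pitch, yaw] about the fixed x, y, z axes, in that order (R = Rz(yaw) Ry(pitch) Rx(roll)).
In Python, from plant import ctrl gives the robot as it stands.
- The arm moves only by the tool apply_moves, never from a script. Its arguments are lists of equal length, an entry for each row: "fingers": the closure, from 0 (fully open) to 1 (shut); "slide": the shift along the tool's x, y, z in mm, a list of three; "angular": the turn, a rotation vector about the tool's x, y, z in degrees, a list of three. A call has 1 to 12 rows; each row shifts and turns the commanded pose from where the row before left it, along the tool's axes as they then stand; what a row does not reach is not made up. A row lasts 1/12 s, in which the tool goes at most 41.7 mm and 7.16 degrees, less where a joint would pass 70% of its speed; a pose out of reach is approached as far as the arm can. A call is refused whole if a number of a shift passes 41.7 or a number of a turn 7.16, either way. A call with a gripper value outside its range is refused whole. The fingers move at their own pace and stop on an object; the grip force is fixed at half the most. Time passes only in rows, so rows that do not move let the fingers close. It gives the time, the measured TCP pose, the force, the opening and the grip force at its end, in the units of the state.
- ctrl.state(): the state, without advancing time (a new reading comes with each control period).
- ctrl.get_image(name): name is "side" or "top" or "wrist"; returns (picture, depth): 420x560x3 uint8, red, green, blue; 420x560 float32, m along the optical axis (not along the pixel's ray), 0 where there is no reading.
- ctrl.get_calibration(name): a dict with "mtx" (3x3 intrinsics, pixels), "D" ([k1, k2, p1, p2, k3] as OpenCV has them; the pictures are not rectified), "R" (3x3) and "t" (3): a world point X has camera coordinates R X + t; the wrist camera has in their place "T_tool_cam" (4x4, takes a point from camera to tool coordinates, whose origin is the TCP and whose axes are the flange's). Camera axes: x right, y down, z forward; pixel columns grow to the right and rows downward; lengths in m; the calibration is good to about 2 mm. A picture is of the moment at which its call begins: read the wrist's pose just before it. get_calibration takes no time and is no camera call.
- ctrl.finish_job(): hands the job in; it is judged then, once.
Trained networks look in the newest picture that a camera, given by its name, has taken for a name from the list of things; names that differ only in an ending like _2 or _b are one class to them, and where a whole thing is asked for, a point or a joint stands for the part that bears it (a point fixed in the world has none). Each returns a list of dicts, best first, with "conf" (0 to 1); they miss things now and then, are a little off and sometimes report something else, mostly with a low value. They report only what shows in the picture. A call takes as long as a camera call.
- ctrl.recognise(query, camera): "rect" ([left, top, right, bottom] in pixels, round what is visible of it).
- ctrl.cut_out(query, camera): "region" (420x560 bool, what is visible of it) and "rect" ([left, top, right, bottom] in pixels, round what is visible of it).
- ctrl.pinpoint(query, camera): "uv" ([column, row] in pixels: a listed point, or the origin of a listed thing).
The state is a dict: "time": time; "qpos": joint angles; "joint_velocities": joint speeds; "effort": joint torques, N m; "tcp_pos": TCP position; "orientation": TCP orientation; "force": force on the tool from outside, world axes, zero at the start; "moment": the same for the moment, N m; "opening": opening from 0.0 (shut) to 1.0 (fully open); "grasp_force": force on a finger pad.
Only numpy, scipy, OpenCV 4.12 (cv2) and the standard library are available. Lean on these libraries where they do the work, as an engineer would, in place of code of your own. Each camera call takes 0.05 s, during which the arm holds its last target. There are 200 camera calls.

### The job

Pick up the small spouted steel jug that holds two cacao balls, and turn it, still upright, until its spout faces the white porcelain bowl; only then tip it so that both balls roll over the spout into the bowl. Leave the bowl where it stands, and stand the empty jug back upright on the island and let go of it.

Things in the scene. Friction and masses are not known exactly. Their poses are not given: they have to be found in the camera images.
- jug: Open steel jug, 0.22 kg; origin under its floor, +x to the spout, z up; all in mm. 62 wide, 58 tall; flat side walls y = +-31, x = -14..23: pinch there from above, near x = 4, z = 36. Round back to x = -45, loop handle to -74. Floor 4 thick, x = -42..0, then a 34 degree ramp to the lip at x = 64, z = 47 (cheeks to z = 63). Tip it spout down, about 55 degrees, to empty. The tumbler has no spout.
- bowl: White porcelain bowl, loose, 0.5 kg, 170 mm across the rim, 60 mm high, walls 4 mm. Origin: centre of the underside; z up. Stands on the island.
- cacao_a_center (a point): Centre of a dark brown ball of cacao, 24 mm across, 11 g, loose on the floor of the jug at the start.
- cacao_b_center (a point): Centre of the second, equal ball, beside the first in the jug.

How it is judged:
By the outcome, as a careful person would: the job done as asked, in the order asked, and still so for the second after the job is handed in, with the robot touching nothing.
It also fails if it takes over 54 s, if anything falls off the work surface, if the arm or the gripper's body presses on something with over 40 N, if the wrist force passes 120 N, or if a joint passes its speed limit or range.

## Working session

There is one attempt and no reset: what is moved stays moved. The work goes in short steps, Python scripts to look and compute and a tool call to move; the robot and the scene stay as the last step left them, time stands still between calls to the robot, and variables do not carry over. Pictures are saved under pics/ and viewed, at most 10 in all, crops included, and the job is handed in when it is done.

Besides the shell and the picture viewer there is one more tool, called after "Request:" as name(argument=value, ...), one argument or row to a line, values as JSON. apply_moves: Moves the arm, as the interface text tells. Its arguments: {"type":"object","properties":{"fingers":{"type":"array","items":{"type":"number"}},"slide":{"type":"array","items":{"type":"array","items":{"type":"number"}}},"angular":{"type":"array","items":{"type":"array","items":{"type":"number"}}}},"required":["fingers","slide","angular"]}

```bash
mkdir -p pics; cat > h.py <<'E'
import numpy as np, cv2
from scipy.spatial.transform import Rotation as Ro
from plant import ctrl
def cal(n):
    c=ctrl.get_calibration(n); K=np.array(c["mtx"]);D=np.array(c["D"])
    if n=="wrist":
        s=ctrl.state();T=np.eye(4);T[:3,:3]=Ro.from_euler('xyz',s["orientation"]).as_matrix();T[:3,3]=s["tcp_pos"]
        T=T@np.array(c["T_tool_cam"])
    else:
        T=np.eye(4);T[:3,:3]=np.array(c["R"]);T[:3,3]=np.array(c["t"]).ravel();T=np.linalg.inv(T)
    return K,D,T
def world(n,uv,z):  # uv Nx2, depth z N
    K,D,T=cal(n); p=cv2.undistortPoints(np.float64(uv).reshape(-1,1,2),K,D)[:,0]
    z=np.float64(z)[:,None]; return np.hstack([p*z,z])@T[:3,:3].T+T[:3,3]
def plane(n,uv,h):
    K,D,T=cal(n); p=cv2.undistortPoints(np.float64(uv).reshape(-1,1,2),K,D)[:,0]
    d=np.hstack([p,np.ones((len(p),1))])@T[:3,:3].T
    return T[:3,3]+d*((h-T[2,3])/d[:,2])[:,None]
def save(n,im,box=None): cv2.imwrite("pics/"+n,im[...,::-1])
E
python3 - <<'E'
from h import *
s=ctrl.state();print(s["time"],s["tcp_pos"],s["orientation"],s["opening"])
ims=[]
for n in("top","side","wrist"):
    im,d=ctrl.get_image(n);ims.append(im);np.savez("/tmp/"+n,im=im,d=d)
    for q in("jug","bowl","cacao_a_center"):
        for r in ctrl.cut_out(q,n)[:3]:
            m=r["region"]&(d>0);v,u=np.nonzero(m)
            w=world(n,np.c_[u,v],d[v,u]) if len(u) else np.zeros((1,3))
            print(n,q,round(r["conf"],2),r["rect"],len(u),np.percentile(w,[2,50,98],axis=0).round(3).tolist())
        print([ (round(p["conf"],2),np.round(p["uv"],1).tolist()) for p in ctrl.pinpoint(q,n)[:3]])
    save(n+"0.png",im)
print(cal("top")[2].round(2),cal("side")[2].round(2))
save("a.png",cv2.resize(np.vstack(ims[:2]),(560,600)) if 0 else np.vstack([cv2.resize(i,(400,300)) for i in ims[:2]]))
E
```

```text
0.0 [ 0.26311138 -0.62106367  0.22560832] [ 3.13988497e+00 -1.59283263e-04 -2.74094744e+00] 0.9999425188459704
top jug 0.58 [157.6, 204.9, 200.0, 277.6] 1780 [[0.422, 0.149, 0.002], [0.496, 0.184, 0.031], [0.544, 0.211, 0.061]]
[(0.65, [181.9, 240.5])]
top bowl 0.91 [297.0, 151.2, 382.2, 239.0] 5950 [[0.485, -0.211, 0.003], [0.565, -0.14, 0.025], [0.637, -0.059, 0.061]]
[(0.93, [339.1, 198.3])]
top cacao_a_center 0.53 [167.6, 241.2, 179.3, 254.2] 107 [[0.457, 0.185, 0.016], [0.467, 0.194, 0.025], [0.478, 0.204, 0.029]]
[(0.5, [172.0, 249.0])]
side jug 0.67 [172.9, 266.5, 260.1, 348.8] 4191 [[0.416, 0.151, 0.006], [0.489, 0.185, 0.037], [0.542, 0.213, 0.062]]
[(0.91, [222.3, 325.9])]
side bowl 0.68 [261.3, 158.7, 352.9, 210.9] 3857 [[0.484, -0.214, 0.007], [0.574, -0.164, 0.038], [0.637, -0.056, 0.062]]
[(0.66, [303.6, 202.9])]
[]
[]
[]
[]
[[-0.01 -0.99  0.13  0.42]
 [-1.    0.01  0.01 -0.02]
 [-0.01 -0.13 -0.99  1.1 ]
 [ 0.    0.    0.    1.  ]] [[-0.78 -0.36  0.52  0.21]
 [-0.63  0.47 -0.62  0.4 ]
 [-0.02 -0.81 -0.59  0.45]
 [ 0.    0.    0.    1.  ]]
```

```bash
python3 - <<'E'
from h import *
t=np.load("/tmp/top.npz")["im"];s=np.load("/tmp/side.npz")["im"]
c=cv2.resize(t[185:295,130:230],(500,550),interpolation=cv2.INTER_CUBIC)
save("crop.png",c)
E
```

```text
(no output)
```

View pics/top0.png

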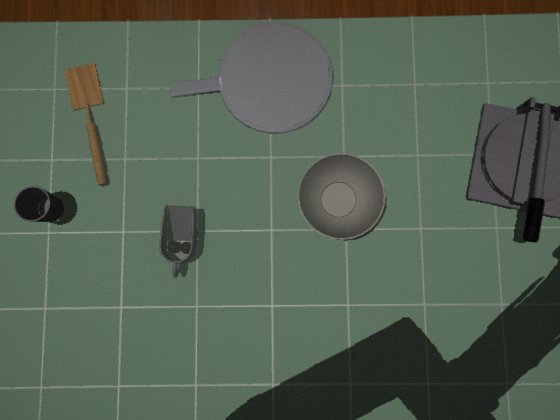

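View pics/side0.png

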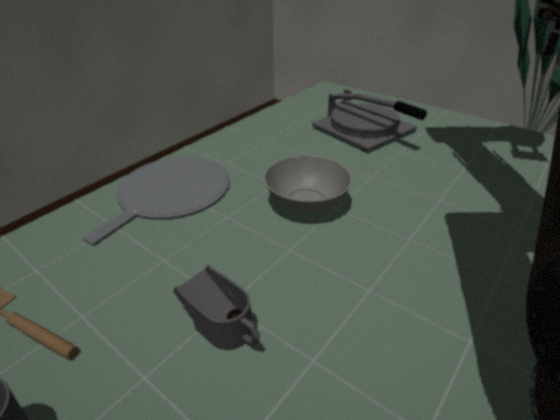

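View pics/crop.png

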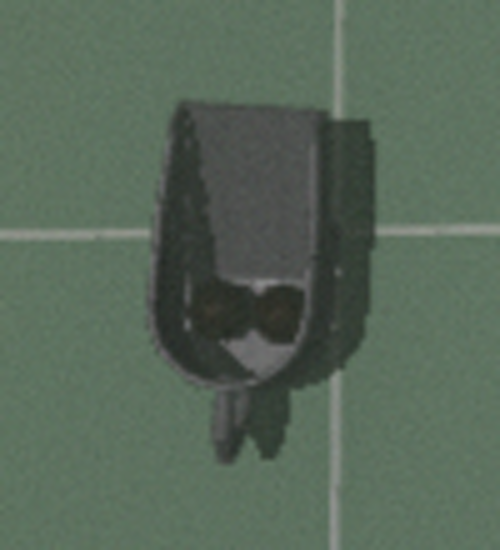

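The top view shows the jug around (180,240), its spout up (+x), handle tip at (176,277), and both balls inside near (172,247) and (186,247). The bowl is centred around (340,197). The tumbler at (35,204) is a distractor. Next I'll fit the poses.

```bash
python3 - <<'E'
from h import *
from scipy.optimize import least_squares
P={}
for n in("top","side"):
    ctrl.get_image(n);f=np.load("/tmp/%s.npz"%n);d=f["d"]
    for q in("jug","bowl"):
        m=ctrl.cut_out(q,n)[0]["region"]&(d>0);v,u=np.nonzero(m)
        P[n,q]=world(n,np.c_[u,v],d[v,u])
for n in("top","side"):
    w=P[n,"jug"];w=w[(w[:,2]>.012)&(w[:,2]<.068)]
    for lo in (.012,.04):
        (c,s,a)=cv2.minAreaRect(np.float32(w[w[:,2]>lo][:,:2]*1000));print(n,lo,np.round(c,1),np.round(s,1),round(a,1))
    b=P[n,"bowl"];b=b[(b[:,2]>.053)&(b[:,2]<.067)]
    r=least_squares(lambda x:np.hypot(b[:,0]-x[0],b[:,1]-x[1])-x[2],[.56,-.13,.085],loss="soft_l1",f_scale=.003);print("bowl",r.x.round(4),len(b))
# corners from picture
uv=[(166,205.6),(195.6,207),(174,262),(161,240),(193.5,240)]
print(plane("top",uv,.060).round(4)); print("handle",plane("top",[(175.8,276)],.04).round(4))
E
```

```text
top 0.012 [477.8 181.4] [ 62.8 138.8] 86.5
top 0.04 [477.6 181.4] [ 62.8 138.5] 86.5
bowl [ 0.5603 -0.1346  0.0805] 799
side 0.012 [476.6 181.6] [ 63.  137.9] 86.8
side 0.04 [476.6 181.5] [ 62.8 138. ] 87.3
bowl [ 0.5595 -0.1341  0.081 ] 934
[[0.5449 0.2013 0.06  ]
 [0.5415 0.1443 0.06  ]
 [0.4368 0.1843 0.06  ]
 [0.4788 0.2098 0.06  ]
 [0.4781 0.1477 0.06  ]]
handle [[0.4103 0.1844 0.04  ]]
```

Request:
apply_moves(
  fingers=[0, 0, 0, 0, 0, 0, 0, 0, 0, 0, 0],
  slide=[
    [0, 0, 0],
    [0, 0, 0],
    [0, 0, 0],
    [0, 0, 0],
    [0, 0, 0],
    [0, 0, 0],
    [0, 0, 0],
    [0, 0, 0],
    [0, 0, 0],
    [0, 0, 0],
    [0, 0, 0],
  ],
  angular=[
    [0, 0, -7],
    [0, 0, -7],
    [0, 0, -7],
    [0, 0, -7],
    [0, 0, -7],
    [0, 0, -7],
    [0, 0, -7],
    [0, 0, -7],
    [0, 0, -7],
    [0, 0, -7],
    [0, 0, -7],
  ],
)

```text
time: 2.27
tcp_pos: [0.2633, -0.6215, 0.2265]
orientation: [3.142, 0.0, -1.391]
force: [-0.1, 0.7, 0.0]
opening: 1.001
grasp_force: 0.0
```

Request:
apply_moves(
  fingers=[0, 0, 0, 0, 0, 0, 0, 0, 0, 0, 0],
  slide=[
    [0, 0, 0],
    [0, 0, 0],
    [0, 0, 0],
    [0, 0, 0],
    [0, 0, 0],
    [0, 0, 0],
    [0, 0, 0],
    [0, 0, 0],
    [0, 0, 0],
    [0, 0, 0],
    [0, 0, 0],
  ],
  angular=[
    [0, 0, -7],
    [0, 0, -7],
    [0, 0, -7],
    [0, 0, -7],
    [0, 0, -7],
    [0, 0, -7],
    [0, 0, -7],
    [0, 0, -7],
    [0, 0, -7],
    [0, 0, -7],
    [0, 0, -6.7],
  ],
)

```text
time: 3.18
tcp_pos: [0.2633, -0.6215, 0.2266]
orientation: [3.142, 0.0, -0.052]
force: [0.2, -0.4, -0.0]
opening: 1.001
grasp_force: 0.0
```

Request:
apply_moves(
  fingers=[0, 0, 0, 0, 0, 0, 0, 0, 0, 0, 0, 0],
  slide=[
    [3, -15, 0],
    [7, -30, 0],
    [7, -30, 0],
    [7, -30, 0],
    [7, -30, 0],
    [7, -30, 0],
    [7, -30, 0],
    [7, -30, 0],
    [7, -30, 0],
    [7, -30, 0],
    [7, -30, 0],
    [7, -30, 0],
  ],
  angular=[
    [0, 0, 0],
    [0, 0, 0],
    [0, 0, 0],
    [0, 0, 0],
    [0, 0, 0],
    [0, 0, 0],
    [0, 0, 0],
    [0, 0, 0],
    [0, 0, 0],
    [0, 0, 0],
    [0, 0, 0],
    [0, 0, 0],
  ],
)

```text
time: 4.18
tcp_pos: [0.3634, -0.2804, 0.2268]
orientation: [3.141, -0.001, -0.058]
force: [1.0, -0.9, 0.8]
opening: 0.999
grasp_force: 0.0
```

Request:
apply_moves(
  fingers=[0, 0, 0, 0, 0, 0, 0, 0, 0, 0, 0, 0],
  slide=[
    [7, -30, 0],
    [7, -30, 0],
    [7, -30, 0],
    [7, -30, 0],
    [7, -30, 0],
    [7, -30, 0],
    [7, -30, 0],
    [7, -30, 0],
    [7, -30, 0],
    [7, -30, 0],
    [7, -30, 0],
    [7, -30, 0],
  ],
  angular=[
    [0, 0, 0],
    [0, 0, 0],
    [0, 0, 0],
    [0, 0, 0],
    [0, 0, 0],
    [0, 0, 0],
    [0, 0, 0],
    [0, 0, 0],
    [0, 0, 0],
    [0, 0, 0],
    [0, 0, 0],
    [0, 0, 0],
  ],
)

```text
time: 5.18
tcp_pos: [0.4682, 0.0744, 0.2269]
orientation: [-3.141, -0.001, -0.058]
force: [-0.1, -0.8, 0.5]
opening: 0.998
grasp_force: 0.0
```

Request:
apply_moves(
  fingers=[0, 0, 0, 0, 0, 0, 0],
  slide=[
    [3, -30, 0],
    [3, -30, 0],
    [3, -30, 0],
    [3, -17.5, 0],
    [0, 0, 0],
    [0, 0, 0],
    [0, 0, 0],
  ],
  angular=[
    [0, 0, 0],
    [0, 0, 0],
    [0, 0, 0],
    [0, 0, 0],
    [0, 0, 0],
    [0, 0, 0],
    [0, 0, 0],
  ],
)

```text
time: 5.77
tcp_pos: [0.4861, 0.1789, 0.2265]
orientation: [3.141, 0.0, -0.058]
force: [-0.6, 0.1, -0.4]
opening: 1.002
grasp_force: 0.0
```

```bash
python3 - <<'E'
from h import *
s=ctrl.state();print(s["time"],s["tcp_pos"],s["orientation"],s["qpos"])
im,d=ctrl.get_image("wrist");save("w1.png",im)
m=ctrl.cut_out("jug","wrist")
if m:
    m=m[0]["region"]&(d>0);v,u=np.nonzero(m);w=world("wrist",np.c_[u,v],d[v,u]);w=w[(w[:,2]>.015)&(w[:,2]<.07)]
    print(cv2.minAreaRect(np.float32(w[:,:2]*1000)),len(w))
E
```

```text
5.7667 [0.48606336 0.17894576 0.22645737] [ 3.14128340e+00  3.90347474e-04 -5.81080019e-02] [ 7.32040838e-01  9.95342417e-02 -3.29638536e-01 -6.56310394e-05
 -1.14211796e+00  7.80674842e-01]
((480.87701416015625, 180.18527221679688), (62.211368560791016, 134.05210876464844), 87.75921630859375) 3199
```

View pics/w1.png

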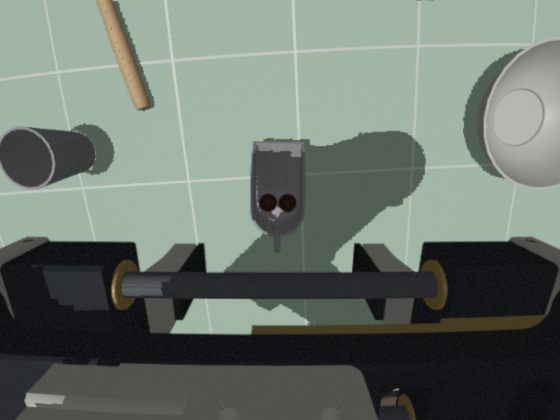

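The wrist view shows the jug at (277,190), between the fingers and square to them, with both balls inside at (268,203) and (288,203). The grasp alignment is good, so I'll descend.

Request:
apply_moves(
  fingers=[0, 0, 0, 0, 0, 0, 0, 0, 0, 0, 0, 0],
  slide=[
    [0, -1.5, 15],
    [0, 0, 25],
    [0, 0, 25],
    [0, 0, 25],
    [0, 0, 25],
    [0, 0, 25],
    [0, 0, 20],
    [0, 0, 15],
    [0, 0, 12],
    [0, 0, 12],
    [0, 0, 10],
    [0, 0, 0],
  ],
  angular=[
    [0, 0, 0],
    [0, 0, 0],
    [0, 0, 0],
    [0, 0, 0],
    [0, 0, 0],
    [0, 0, 0],
    [0, 0, 0],
    [0, 0, 0],
    [0, 0, 0],
    [0, 0, 0],
    [0, 0, 0],
    [0, 0, 0],
  ],
)

```text
time: 6.87
tcp_pos: [0.4855, 0.1795, 0.016]
orientation: [3.14, 0.002, -0.06]
force: [-0.6, 0.3, -0.2]
opening: 1.002
grasp_force: 0.0
```

Request:
apply_moves(
  fingers=[0.15, 0.2, 0.25, 0.3, 0.35, 0.4, 0.5, 0.6, 0.8, 1, 1, 1],
  slide=[
    [0, 0, 0],
    [0, 0, 0],
    [0, 0, 0],
    [0, 0, 0],
    [0, 0, 0],
    [0, 0, 0],
    [0, 0, 0],
    [0, 0, 0],
    [0, 0, 0],
    [0, 0, 0],
    [0, 0, 0],
    [0, 0, 0],
  ],
  angular=[
    [0, 0, 0],
    [0, 0, 0],
    [0, 0, 0],
    [0, 0, 0],
    [0, 0, 0],
    [0, 0, 0],
    [0, 0, 0],
    [0, 0, 0],
    [0, 0, 0],
    [0, 0, 0],
    [0, 0, 0],
    [0, 0, 0],
  ],
)

```text
time: 7.87
tcp_pos: [0.4867, 0.1811, 0.0182]
orientation: [-3.141, -0.001, -0.058]
force: [-0.7, -1.2, 6.6]
opening: 0.706
grasp_force: 30.0
```

Request:
apply_moves(
  fingers=[1, 1, 1, 1, 1, 1, 1, 1, 1, 1, 1, 1],
  slide=[
    [0, 0, -4],
    [0, 0, -8],
    [0, 0, -12],
    [0, 0, -15],
    [0, 0, -15],
    [0, 0, -15],
    [0, 0, -12],
    [0, 0, -8],
    [0, 0, -5],
    [0, 0, 0],
    [0, 0, 0],
    [0, 0, 0],
  ],
  angular=[
    [0, 0, 0],
    [0, 0, 0],
    [0, 0, 0],
    [0, 0, 0],
    [0, 0, 0],
    [0, 0, 0],
    [0, 0, 0],
    [0, 0, 1.7],
    [0, 0, 4],
    [0, 0, 5],
    [0, 0, 4],
    [0, 0, 2],
  ],
)

```text
time: 8.87
tcp_pos: [0.486, 0.1808, 0.112]
orientation: [-3.141, 0.0, -0.354]
force: [0.4, 0.2, -3.5]
opening: 0.707
grasp_force: 30.0
```

Request:
apply_moves(
  fingers=[1, 1, 1, 1, 1, 1, 1, 1, 1, 1, 1, 1],
  slide=[
    [1, 4, 0],
    [2, 8, 0],
    [3, 12, 0],
    [4, 16, 0],
    [5, 20, 0],
    [5, 20, 0],
    [5, 20, 0],
    [5, 20, 0],
    [5, 20, 0],
    [5, 20, 0],
    [5, 20, 0],
    [5, 20, 0],
  ],
  angular=[
    [0, 0, 0],
    [0, 0, 0],
    [0, 0, 0],
    [0, 0, 0],
    [0, 0, 0],
    [0, 0, 0],
    [0, 0, 0],
    [0, 0, 0],
    [0, 0, 0],
    [0, 0, 0],
    [0, 0, 0],
    [0, 0, 0],
  ],
)

```text
time: 9.87
tcp_pos: [0.4637, -0.0265, 0.1116]
orientation: [3.141, 0.0, -0.35]
force: [-0.1, -0.1, -2.6]
opening: 0.705
grasp_force: 30.0
```

Request:
apply_moves(
  fingers=[1, 1, 1, 1, 1, 1, 1, 1],
  slide=[
    [5, 20, 0],
    [5, 18, 0],
    [4, 14, 0],
    [4, 10, 0],
    [3, 6, 0],
    [2, 3, 0],
    [0, 0, 0],
    [0, 0, 0],
  ],
  angular=[
    [0, 0, 0],
    [0, 0, 0],
    [0, 0, 0],
    [0, 0, 0],
    [0, 0, 0],
    [0, 0, 0],
    [0, 0, 0],
    [0, 0, 0],
  ],
)

```text
time: 10.53
tcp_pos: [0.4622, -0.0986, 0.1115]
orientation: [-3.142, -0.0, -0.35]
force: [-0.7, 0.2, -2.7]
opening: 0.707
grasp_force: 30.0
```

```bash
python3 - <<'E'
from h import *
s=ctrl.state();print(s["time"],s["tcp_pos"],s["orientation"],s["qpos"])
a,d=ctrl.get_image("top");b,_=ctrl.get_image("side")
save("c.png",np.hstack([cv2.resize(a[100:310,130:410],(400,300)),cv2.resize(b[80:290,140:420],(400,300))]))
r=ctrl.cut_out("bowl","side");print(r[0]["rect"] if r else None)
E
```

```text
10.5333 [ 0.46221078 -0.0986348   0.11153835] [-3.14151884e+00 -2.73834084e-06 -3.49839826e-01] [ 2.07583127e-01  1.38199604e-01 -5.80029513e-01 -8.12731448e-05
 -8.52525838e-01  1.01342686e+00]
[259.9, 158.5, 337.3, 213.2]
```

View pics/c.png

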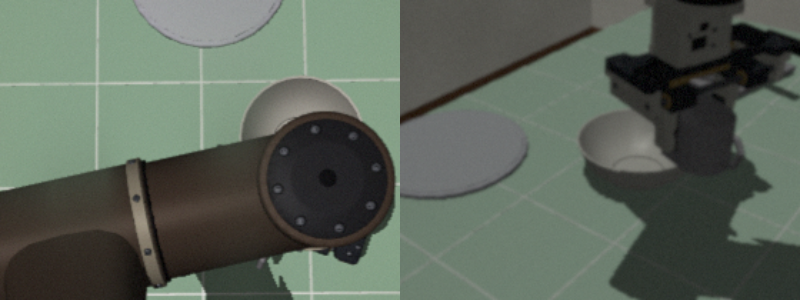

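The spout is over the near rim of the bowl and aimed along the bearing to its centre. The bowl rim hasn't moved. Now I'll tip the jug.

Request:
apply_moves(
  fingers=[1, 1, 1, 1, 1, 1, 1, 1, 1, 1],
  slide=[
    [0, 0, 0],
    [0, 0, 0],
    [0, 0, 0],
    [0, 0, 0],
    [0, 0, 0],
    [0, 0, 0],
    [0, 0, 0],
    [0, 0, 0],
    [0, 0, 0],
    [0, 0, 0],
  ],
  angular=[
    [0, -2, 0],
    [0, -4, 0],
    [0, -4, 0],
    [0, -4, 0],
    [0, -4, 0],
    [0, -4, 0],
    [0, -4, 0],
    [0, -4, 0],
    [0, -3, 0],
    [0, -2, 0],
  ],
)

```text
time: 11.52
tcp_pos: [0.4629, -0.0984, 0.1105]
orientation: [3.141, 0.614, -0.349]
force: [-0.2, -0.5, -3.2]
opening: 0.71
grasp_force: 30.0
```

Request:
apply_moves(
  fingers=[1, 1, 1, 1, 1, 1, 1, 1, 1, 1, 1, 1],
  slide=[
    [0, 0, 0],
    [0, 0, 0],
    [0, 0, 0],
    [0, 0, 0],
    [0, 0, 0],
    [0, 0, 0],
    [0, 0, 0],
    [0, 0, 0],
    [0, 0, 0],
    [0, 0, 0],
    [0, 0, 0],
    [0, 0, 0],
  ],
  angular=[
    [0, -2, 0],
    [0, -2, 0],
    [0, -2, 0],
    [0, -2, 0],
    [0, -2, 0],
    [0, -2, 0],
    [0, -2, 0],
    [0, -2, 0],
    [0, -2, 0],
    [0, -2, 0],
    [0, -2, 0],
    [0, -1, 0],
  ],
)

```text
time: 12.52
tcp_pos: [0.4625, -0.0982, 0.1104]
orientation: [3.141, 1.014, -0.35]
force: [-1.4, 0.5, -2.5]
opening: 0.709
grasp_force: 30.0
```

Request:
apply_moves(
  fingers=[1, 1, 1, 1, 1, 1, 1, 1, 1, 1, 1, 1],
  slide=[
    [0, 0, 0],
    [0, 0, 0],
    [0, 0, 0],
    [0, 0, 0],
    [0, 0, 0],
    [0, 0, 0],
    [0, 0, 0],
    [0, 0, 0],
    [0, 0, 0],
    [0, 0, 0],
    [0, 0, 0],
    [0, 0, 0],
  ],
  angular=[
    [0, 0, 0],
    [0, 0, 0],
    [0, 0, 0],
    [0, 0, 0],
    [0, 0, 0],
    [0, 0, 0],
    [0, 0, 0],
    [0, 0, 0],
    [0, 0, 0],
    [0, 0, 0],
    [0, 0, 0],
    [0, 0, 0],
  ],
)

```text
time: 13.52
tcp_pos: [0.4621, -0.0987, 0.1115]
orientation: [-3.142, 1.012, -0.35]
force: [0.2, 0.5, -2.3]
opening: 0.702
grasp_force: 30.0
```

```bash
python3 - <<'E'
from h import *
s=ctrl.state();print(s["time"],s["tcp_pos"],s["orientation"],s["force"],s["qpos"])
a,d=ctrl.get_image("wrist");b,_=ctrl.get_image("side")
print([(r["conf"],r["rect"]) for n in("side","wrist") for r in ctrl.recognise("cacao_a_center",n)])
save("d.png",np.hstack([cv2.resize(a,(400,300)),cv2.resize(b[80:290,140:420],(400,300))]))
E
```

```text
13.5167 [ 0.46213363 -0.0987233   0.11152018] [-3.14158409  1.01231729 -0.34975114] [ 0.17719871  0.48518791 -2.28951979] [-0.03208654  0.78217758  0.16142713 -0.28636036 -1.92529477  1.29644067]
[(0.87, [232.6, 0.8, 277.1, 7.5])]
```

View pics/d.png

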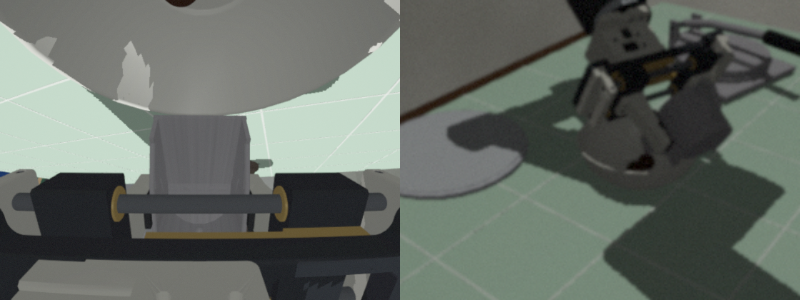

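The wrist view shows the jug's ramp and floor empty, with a dark ball at the top edge at (180,2). The side view shows dark balls in the bowl at (641,160). I'll set the jug upright again and carry it back.

Request:
apply_moves(
  fingers=[1, 1, 1, 1, 1, 1, 1, 1, 1, 1, 1, 1],
  slide=[
    [0, 0, 0],
    [0, 0, 0],
    [0, 0, 0],
    [0, 0, 0],
    [0, 0, 0],
    [0, 0, 0],
    [0, 0, 0],
    [0, 0, 0],
    [0, 0, 0],
    [0, 0, 0],
    [0, 0, 0],
    [0, 0, 0],
  ],
  angular=[
    [0, 3, 0],
    [0, 5, 0],
    [0, 5, 0],
    [0, 5, 0],
    [0, 5, 0],
    [0, 5, 0],
    [0, 5, 0],
    [0, 5, 0],
    [0, 5, 0],
    [0, 5, 0],
    [0, 5, 0],
    [0, 5, 0],
  ],
)

```text
time: 14.72
tcp_pos: [0.4621, -0.0986, 0.1123]
orientation: [-3.14, -0.004, -0.35]
force: [-0.2, -0.0, -2.5]
opening: 0.706
grasp_force: 30.0
```

Request:
apply_moves(
  fingers=[1, 1, 1, 1, 1, 1, 1, 1, 1, 1, 1, 1],
  slide=[
    [-1, -6, 0],
    [-3, -12, 0],
    [-5, -20, 0],
    [-5, -20, 0],
    [-5, -20, 0],
    [-5, -20, 0],
    [-5, -20, 0],
    [-5, -20, 0],
    [-5, -20, 0],
    [-5, -20, 0],
    [-5, -20, 0],
    [-5, -20, 0],
  ],
  angular=[
    [0, 0, 0],
    [0, 0, 0],
    [0, 0, 0],
    [0, 0, 0],
    [0, 0, 0],
    [0, 0, 0],
    [0, 0, 0],
    [0, 0, 0],
    [0, 0, 0],
    [0, 0, 0],
    [0, 0, 0],
    [0, 0, 0],
  ],
)

```text
time: 15.72
tcp_pos: [0.4855, 0.1254, 0.1116]
orientation: [3.14, 0.001, -0.35]
force: [0.6, 0.1, -2.1]
opening: 0.702
grasp_force: 30.0
```

Request:
apply_moves(
  fingers=[1, 1, 1, 1, 1, 1, 1],
  slide=[
    [-4, -14, 0],
    [-2, -8, 0],
    [0, 0, 0],
    [0, 0, 0],
    [0, 0, 0],
    [0, 0, 0],
    [0, 0, 0],
  ],
  angular=[
    [0, 0, 0],
    [0, 0, 0],
    [0, 0, 0],
    [0, 0, 0],
    [0, 0, 0],
    [0, 0, 0],
    [0, 0, 0],
  ],
)

```text
time: 16.3
tcp_pos: [0.4879, 0.1466, 0.1116]
orientation: [3.141, 0.0, -0.351]
force: [1.0, -0.3, -2.4]
opening: 0.707
grasp_force: 30.0
```

```bash
python3 - <<'E'
from h import *
s=ctrl.state();print(s["time"],s["tcp_pos"],s["orientation"],s["force"],s["qpos"])
a,d=ctrl.get_image("top");b,e=ctrl.get_image("side")
print([(n,r["conf"],r["rect"]) for n in("top","side") for r in ctrl.recognise("cacao_a_center",n)], [r["rect"] for r in ctrl.recognise("bowl","top")])
# lowest jug points
for r in ctrl.cut_out("jug","side")[:1]:
    v,u=np.nonzero(r["region"]&(e>0));w=world("side",np.c_[u,v],e[v,u]);print(r["conf"],np.percentile(w,[1,50,99],axis=0).round(3))
save("e.png",np.hstack([cv2.resize(a[100:310,130:410],(400,300)),cv2.resize(b[130:385,100:440],(400,300))]))
E
```

```text
16.3 [0.48785905 0.14656055 0.11160064] [ 3.14144225e+00  1.39526172e-04 -3.50584484e-01] [ 0.99188049 -0.33922314 -2.42410341] [ 6.77844627e-01  1.97075548e-01 -5.04183173e-01 -5.47923961e-05
 -8.69738444e-01  5.42402573e-01]
[] [[298.3, 153.8, 383.9, 241.1]]
0.91 [[0.416 0.106 0.098]
 [0.468 0.155 0.128]
 [0.539 0.186 0.156]]
```

View pics/e.png

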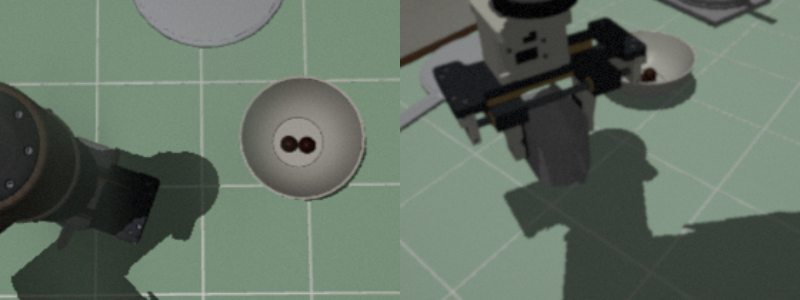

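Both balls lie in the bowl, at (289,143) and (307,145) in the left panel, and the bowl hasn't moved. I'll put the jug down.

Request:
apply_moves(
  fingers=[1, 1, 1, 1, 1, 1, 1, 1, 1, 1, 1, 1],
  slide=[
    [0, 0, 6],
    [0, 0, 12],
    [0, 0, 15],
    [0, 0, 15],
    [0, 0, 14],
    [0, 0, 10],
    [0, 0, 8],
    [0, 0, 6],
    [0, 0, 4],
    [0, 0, 2],
    [0, 0, 1],
    [0, 0, 0],
  ],
  angular=[
    [0, 0, 0],
    [0, 0, 0],
    [0, 0, 0],
    [0, 0, 0],
    [0, 0, 0],
    [0, 0, 0],
    [0, 0, 0],
    [0, 0, 0],
    [0, 0, 0],
    [0, 0, 0],
    [0, 0, 0],
    [0, 0, 0],
  ],
)

```text
time: 17.6
tcp_pos: [0.4882, 0.1474, 0.0187]
orientation: [-3.141, -0.0, -0.35]
force: [0.2, -0.5, -3.2]
opening: 0.705
grasp_force: 30.0
```

Request:
apply_moves(
  fingers=[1, 1, 1, 1],
  slide=[
    [0, 0, 0.5],
    [0, 0, 0],
    [0, 0, 0],
    [0, 0, 0],
  ],
  angular=[
    [0, 0, 0],
    [0, 0, 0],
    [0, 0, 0],
    [0, 0, 0],
  ],
)

```text
time: 17.93
tcp_pos: [0.4881, 0.1474, 0.0183]
orientation: [-3.141, -0.0, -0.35]
force: [-0.5, 0.2, -2.3]
opening: 0.706
grasp_force: 30.0
```

Request:
apply_moves(
  fingers=[1, 1, 1, 1],
  slide=[
    [0, 0, 0.5],
    [0, 0, 0.3],
    [0, 0, 0],
    [0, 0, 0],
  ],
  angular=[
    [0, 0, 0],
    [0, 0, 0],
    [0, 0, 0],
    [0, 0, 0],
  ],
)

```text
time: 18.27
tcp_pos: [0.4882, 0.1474, 0.0182]
orientation: [-3.141, -0.001, -0.349]
force: [-4.5, 0.4, 8.5]
opening: 0.708
grasp_force: 30.0
```

Request:
apply_moves(
  fingers=[1, 0.3, 0.25, 0.2, 0.15, 0.1, 0, 0, 0, 0, 0, 0],
  slide=[
    [0, 0, -0.3],
    [0, 0, 0],
    [0, 0, 0],
    [0, 0, 0],
    [0, 0, 0],
    [0, 0, 0],
    [0, 0, 0],
    [0, 0, 0],
    [0, 0, 0],
    [0, 0, 0],
    [0, 0, 0],
    [0, 0, 0],
  ],
  angular=[
    [0, 0, 0],
    [0, 0, 0],
    [0, 0, 0],
    [0, 0, 0],
    [0, 0, 0],
    [0, 0, 0],
    [0, 0, 0],
    [0, 0, 0],
    [0, 0, 0],
    [0, 0, 0],
    [0, 0, 0],
    [0, 0, 0],
  ],
)

```text
time: 19.27
tcp_pos: [0.488, 0.1473, 0.0175]
orientation: [3.142, 0.0, -0.35]
force: [-1.0, 0.6, -0.1]
opening: 1.0
grasp_force: 0.0
```

Request:
apply_moves(
  fingers=[0, 0, 0, 0, 0, 0, 0, 0, 0, 0, 0, 0],
  slide=[
    [0, 0, -5],
    [0, 0, -10],
    [0, 0, -15],
    [0, 0, -20],
    [0, 0, -20],
    [0, 0, -20],
    [0, 0, -20],
    [0, 0, -20],
    [0, 0, -15],
    [0, 0, -5],
    [0, 0, 0],
    [0, 0, 0],
  ],
  angular=[
    [0, 0, 0],
    [0, 0, 0],
    [0, 0, 0],
    [0, 0, 0],
    [0, 0, 0],
    [0, 0, 0],
    [0, 0, 0],
    [0, 0, 0],
    [0, 0, 0],
    [0, 0, 0],
    [0, 0, 0],
    [0, 0, 0],
  ],
)

```text
time: 20.27
tcp_pos: [0.4877, 0.1472, 0.1676]
orientation: [-3.141, 0.0, -0.35]
force: [-0.7, -0.3, -0.2]
opening: 1.002
grasp_force: 0.0
```

```bash
python3 - <<'E'
from h import *
s=ctrl.state();print(s["time"],s["tcp_pos"],s["force"],s["opening"])
a,d=ctrl.get_image("wrist");b,e=ctrl.get_image("side")
for r in ctrl.cut_out("jug","side")[:1]:
    v,u=np.nonzero(r["region"]&(e>0));w=world("side",np.c_[u,v],e[v,u]);print(r["conf"],np.percentile(w,[1,50,99],axis=0).round(3))
save("f.png",np.hstack([cv2.resize(a,(400,300)),cv2.resize(b[130:385,100:440],(400,300))]))
E
```

```text
20.2667 [0.48768198 0.1472034  0.16757184] [-0.65013142 -0.34373181 -0.16423215] 1.0015468109966188
0.68 [[0.418 0.107 0.003]
 [0.489 0.148 0.036]
 [0.545 0.186 0.062]]
```

View pics/f.png

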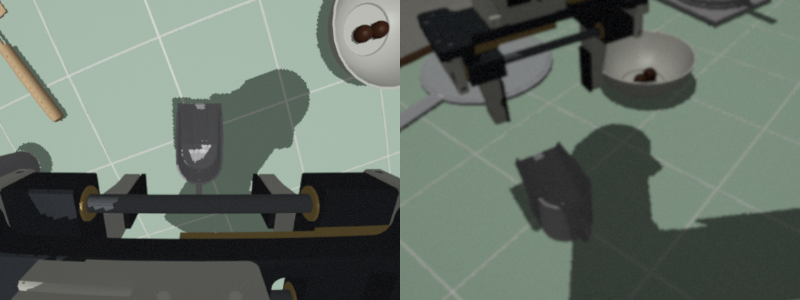

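The jug stands upright and empty at (198,140) in the left panel. Both balls are in the bowl at (370,32), and the gripper is clear.

```bash
python3 -c "
from plant import ctrl
print(ctrl.finish_job())"
```

```text
the job is handed in; nothing more can be done
None
```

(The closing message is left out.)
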